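# Hold the tea infuser ready over the mug

## Robot

A 6-joint arm with a two-finger parallel gripper is mounted at the origin on a cart in front of the work surface, level with it; the furniture and walls round the work are solid. World frame = base frame: x ahead of the robot, y to its left, z up, the work surface at z = 0. Lengths are in mm, angles in rad, forces in N, time in s.
With the tool pointing down it reaches from about 400 to 925 mm from the base axis. Payload 12.5 kg.
Tool frame: the origin (TCP) lies on the front face of the gripper's body, between the roots of the fingers; the fingertips stand 78 mm ahead of it and the grasp point (between the pads) lies 59 mm ahead of it (env.nose_length is the distance from the TCP to the fingertips, in mm); z points along the fingers, y is the line along which they close (so a half turn about z gives the same grasp; the last joint's range is limited). The gripper opens to 95 mm and grips with 3 to 60 N. Pads are 20 mm wide; open, the fingers measure 119 mm over their backs; the gripper's body (75 mm by 180 mm) begins 59 mm behind the grasp point.
Start: joints at [1.18, 0.491, 1.559, -0, 1.092, -0.106], TCP at [175.583, 599.84, 292.261] pointing down, gripper open.
Joint ranges: [-3.1, 3.1], [-0.84, 2.19], [0.05, 2.79], [-1.13, 4.28], [0.06, 2.93], [-2.69, 2.69]. Speed limits (rad/s): [2.22, 2.22, 2.79, 3.14, 3.14, 3.14].

## Interface

Orientations are given as [roll, pitch, yaw] about the fixed x, y, z axes, in that order (R = Rz(yaw) Ry(pitch) Rx(roll)).
In Python, from cell import env gives the robot as it stands.
- The arm moves only by the tool jog_arm, never from a script. Its argument "motion" is a list of rows, each a list of 7 numbers: the turn, a rotation vector about the tool's x, y, z in degrees, then the shift along the tool's x, y, z in mm, then the finger opening in mm, from 0 to 95.1. In form: [[wx, wy, wz, x, y, z, hand], ...]. A call has 1 to 10 rows; each row shifts and turns the commanded pose from where the row before left it, along the tool's axes as they then stand; what a row does not reach is not made up. A row lasts 1/8 s, in which the tool goes at most 62.5 mm and 10.7 degrees, less where a joint would pass 70% of its speed; a pose out of reach is approached as far as the arm can. A call is refused whole if a number of a shift passes 62.5 or a number of a turn 10.7, either way. A call with a gripper value outside its range is refused whole. The fingers move at their own pace and stop on an object; the grip force is fixed at half the most. Time passes only in rows, so rows that do not move let the fingers close. It gives the time, the measured TCP pose, the force, the opening and the grip force at its end, in the units of the state.
- env.state(): the state, without advancing time (a new reading comes with each control period).
- env.read_camera(name): name is "scene" or "top" or "wrist"; returns a dict with "color" (400x640x3 uint8, red, green, blue), "z_map" (400x640 float32, mm along the optical axis (not along the pixel's ray), 0 where there is no reading), "camera_matrix" (3x3 intrinsics, pixels), "k1" (the pictures are not rectified: a ray, as slopes to the right and down, at radius r is drawn at 1 + k1 r^2 times it, then the intrinsics apply), "world_to_cam" (4x4, takes a point from world to camera coordinates). Camera axes: x right, y up, looking along -z (the intrinsics and any distortion apply to the point x, -y, -z); pixel columns grow to the right and rows downward; lengths in mm; the calibration is good to about 2 mm. A picture is of the moment at which its call begins.
- env.job_done(): hands the job in; it is judged then, once.
Trained networks look in the newest picture that a camera, given by its name, has taken for a name from the list of things; names that differ only in an ending like _2 or _b are one class to them, and where a whole thing is asked for, a point or a joint stands for the part that bears it (a point fixed in the world has none). Each returns a list of dicts, best first, with "score" (0 to 1); they miss things now and then, are a little off and sometimes report something else, mostly with a low value. They report only what shows in the picture. A call takes as long as a camera call. They do not tell look-alikes from the thing itself.
- env.recognise(camera, thing): "location" ([column, row] in pixels, amid what is visible of it).
The state is a dict: "t": time; "joints": joint angles; "qvel": joint speeds; "tau": joint torques, N m; "eef_pos": TCP position; "tcp_rot": TCP orientation; "ft_force": force on the tool from outside, world axes, zero at the start; "moment": the same for the moment, N m; "opening": opening from 0.0 (shut) to 1.0 (fully open); "grip_force": force on a finger pad.
Only numpy, scipy, OpenCV 4.12 (cv2) and the standard library are available. Lean on these libraries where they do the work, as an engineer would, in place of code of your own. Each camera call takes 0.05 s, during which the arm holds its last target. There are 200 camera calls.

## Task

Lift the tea infuser up and off the hook of its little stand, carry it over (not round) the row of jars and canister, and hold it upright over the mug: basket centred on the mouth, its underside about 15 mm above the rim, not touching the mug. Finish while still holding it there, at rest, ready to be dipped; do not put it down or let go. Leave everything else standing where it is.

Things in the scene. Friction and masses are not known exactly. Their poses are not given: they have to be found in the camera images.
- infuser_grip (a point): Grasp point in the loose tea infuser's square wooden grip (12 x 12 mm, 44 mm long), on its axis, 12 mm below the grip's top end, 116 mm above the infuser's underside, 48 mm below its top. z points up along the infuser; x and y are square to the grip's faces. At the start x points along the hook, from tip to post.
- infuser_foot (a point): Centre of the infuser's underside (bottom of the basket), 116 mm below infuser_grip along its axis; same axes.
- hook_tip (a point): Upturned tip of the hook, 22 mm along the arm from the hanging loop; x points from tip to post, z up. The last 10 mm of the arm slope up, the tip's centre is 7 mm above the arm's. To free the infuser raise it 9 to 20 mm (14 is best), then draw it 35 mm or more along -x; raised over 22 mm while on the arm it jams.
- mug_mouth (a point): Centre of the mouth of the mug, level with its rim (107 mm above the worktop). White mug, the only thing with a handle, open at the top; 86 mm across outside, about 74 mm inside; the handle reaches 81 mm from the mug's axis along -y of this point. Loose, 280 g.
- mug: The same mug; its origin is on the worktop, 19 mm from the mug's axis towards the handle (-y). z points up.
- glass: Clear drinking glass standing upside down, 81 mm across, 103 mm tall; origin at the centre of its underside. It and the mug may change places. Leave alone.
- oil_jar: Glass jar with a flat cap, 69 mm across, 159 mm tall, the tallest of the row of three between stand and mug; origin at the centre of its underside. Leave alone.
- sugar_tin: Canister with a wooden lid and small knob, 87 mm across, 110 mm tall; origin at the centre of its underside; in the row. Leave alone.
- honey_jar: Squat jar with a black lid, 63 mm across, 94 mm tall; origin at the centre of its underside; in the row. Leave alone.
- infuser: Tea infuser, 164 mm tall, 60 g, hanging upright: on top a D-shaped steel wire loop (30 mm wide along its y, 4 mm wire; hole 28 mm tall, 22 mm wide), below it a wooden grip, a thin steel stem and a slotted steel basket 34 mm across, 48 mm tall. Origin and axes as infuser_foot.
- stand: Fixed stand: wooden foot 150 x 90 x 8 mm, origin under its centre; a 12 mm steel post 250 mm tall at x = +50 mm; from its top a level hook arm, 6 mm thick, runs towards -x, its centre line 250 mm up. The infuser's loop hangs on the arm at x = -30 mm.
Mind the look-alikes: they are no part of the job. What is shaped like the mug but green is not meant.

How it is judged (in metres and radians):
On the way, in this order (a step that is already met when the one before it is completed fails the run):
1. the infuser is off the hook and in the gripper (distance between infuser_grip and hook_tip above 0.065 m and contact force between infuser and the fingers above 0.5 N and height (world z) of infuser_foot above 0.05 m), for 0.1 s.
2. the infuser passes over the row: its underside higher than the top of the jar or canister it passes (nearest point within 80 mm of that thing's axis) (contact force between infuser and the fingers above 0.5 N and ((horizontal distance between infuser_foot and oil_jar below 0.08 m and z of infuser_foot in the frame of oil_jar above 0.159 m) or (horizontal distance between infuser_foot and sugar_tin below 0.08 m and z of infuser_foot in the frame of sugar_tin above 0.11 m) or (horizontal distance between infuser_foot and honey_jar below 0.08 m and z of infuser_foot in the frame of honey_jar above 0.094 m))), for 0.05 s.
At the end, for the whole second after the job is handed in: The infuser is held in the fingers, at rest, within 0.15 rad of upright, its underside 4 to 30 mm above the mug's rim and within 12 mm of the centre of the mouth, not touching the mug; mug, glass, jars and canister are within 20 mm of where they stood and the mug is upright (horizontal distance between infuser_foot and mug_mouth below 0.012 m and z of infuser_foot in the frame of mug_mouth between 0.004 and 0.03 m and angle between infuser_foot's own z axis and vertical below 0.15 rad and angle between mug's own z axis and vertical below 0.05 rad and contact force between infuser and the fingers above 0.5 N and contact force between infuser and mug below 0.05 N and linear speed of infuser below 0.02 m/s and distance of each of mug, glass, oil_jar, sugar_tin, honey_jar from where it was at the start of the episode below 0.02 m); the arm keeps its last pose, push and grip.
It fails at once if the mug is knocked away (moved more than 30 mm) (distance of mug from where it was at the start of the episode above 0.03 m).
It fails at once if the glass is knocked away (moved more than 30 mm) (distance of glass from where it was at the start of the episode above 0.03 m).
It fails at once if the oil jar is knocked away (moved more than 30 mm) (distance of oil_jar from where it was at the start of the episode above 0.03 m).
It fails at once if the canister is knocked away (moved more than 30 mm) (distance of sugar_tin from where it was at the start of the episode above 0.03 m).
It fails at once if the honey jar is knocked away (moved more than 30 mm) (distance of honey_jar from where it was at the start of the episode above 0.03 m).
It also fails if it takes over 38 s, if anything falls off the work surface, if the arm or the gripper's body presses on something with over 40 N, if the wrist force passes 120 N, or if a joint passes its speed limit or range.

## Working session

There is one attempt and no reset: what is moved stays moved. The work goes in short steps, Python scripts to look and compute and a tool call to move; the robot and the scene stay as the last step left them, time stands still between calls to the robot, and variables do not carry over. Pictures are saved under pics/ and viewed, at most 10 in all, crops included, and the job is handed in when it is done.

Besides the shell and the picture viewer there is one more tool, called in YAML: its name, and indented under it one key for each argument. jog_arm: Moves the arm, as the interface text tells. Its arguments: {"type":"object","properties":{"motion":{"type":"array"}},"required":["motion"]}

```bash
mkdir -p pics; ls
cat > h.py <<'E'
import numpy as np, cv2
from cell import env
def px2w(c,u,v,z=None):
    K=c["camera_matrix"];k=c["k1"]
    xd=(u-K[0,2])/K[0,0];yd=(v-K[1,2])/K[1,1]
    x,y=xd,yd
    for _ in range(20):
        s=1+k*(x*x+y*y);x,y=xd/s,yd/s
    if z is None: z=c["z_map"][int(round(v)),int(round(u))]
    p=np.array([x*z,-y*z,-z,1.0])
    return (np.linalg.inv(c["world_to_cam"])@p)[:3]
def cloud(c):
    K=c["camera_matrix"];k=c["k1"];z=c["z_map"]
    v,u=np.mgrid[0:z.shape[0],0:z.shape[1]]
    xd=(u-K[0,2])/K[0,0];yd=(v-K[1,2])/K[1,1];x,y=xd.copy(),yd.copy()
    for _ in range(20):
        s=1+k*(x*x+y*y);x,y=xd/s,yd/s
    P=np.stack([x*z,-y*z,-z,np.ones_like(z)],-1)@np.linalg.inv(c["world_to_cam"]).T
    P=P[...,:3];P[z==0]=np.nan
    return P
def w2px(c,p):
    q=c["world_to_cam"]@np.append(p,1.);x,y=q[0]/-q[2],-q[1]/-q[2]
    s=1+c["k1"]*(x*x+y*y);K=c["camera_matrix"]
    return K[0,0]*x*s+K[0,2],K[1,1]*y*s+K[1,2]
def save(c,n,box=None,f=1):
    im=c["color"][...,::-1]
    if box: im=im[box[1]:box[3],box[0]:box[2]]
    cv2.imwrite("pics/"+n,cv2.resize(im,None,fx=f,fy=f,interpolation=cv2.INTER_CUBIC))
E
python3 - <<'E'
from h import *
np.set_printoptions(precision=1,suppress=True)
for n in ["scene","top"]:
    c=env.read_camera(n);save(c,n+".png")
    np.savez(n+".npz",**{k:c[k] for k in c})
    print(n,"cam at",np.linalg.inv(c["world_to_cam"])[:3,3])
    for t in ["infuser","infuser_grip","infuser_foot","hook_tip","mug","mug_mouth","glass","oil_jar","sugar_tin","honey_jar","stand"]:
        for d in env.recognise(n,t)[:3]:
            print(t,round(d["score"],2),np.array(d["location"]),px2w(c,*d["location"]))
E
```

```text
pics
scene cam at [ 230.6 -315.9  861.9]
infuser 0.84 [288.3 159.4] [514.4 360.6 139.6]
infuser_grip 0.73 [288.6 157. ] [517.5 365.3 141.7]
infuser_grip 0.54 [327.3 308.3] [428.2  14.9  93.5]
infuser_grip 0.23 [305.3 184.3] [565.  379.8  10.4]
infuser_foot 0.76 [287.4 160. ] [512.6 361.7 137.5]
mug 0.75 [224.4 204. ] [356.4 398.3  28.6]
mug 0.58 [409.  249.7] [673.9  82.5  28.7]
mug_mouth 0.69 [407.1 249. ] [670.1  85.   30.7]
mug_mouth 0.64 [219.  202.3] [345.3 401.   38.2]
glass 0.85 [326.8 307.9] [427.7  15.9  94. ]
oil_jar 0.95 [276.5 235.4] [406.4 189.8 124.2]
oil_jar 0.42 [411.6 249.4] [677.3  78.5  32.7]
sugar_tin 0.86 [370.5 207.6] [631.2 186.2  88.8]
honey_jar 0.64 [326.6 220.9] [523.7 193.4  97. ]
stand 0.91 [309.2 186.6] [570.8 369.2   9.1]
top cam at [ 424.4  249.8 1198.4]
infuser 0.62 [382.  155.1] [668.9  44.5   8.6]
infuser 0.51 [324.5 155.3] [650.8 220.7  93. ]
infuser 0.43 [269.1 201.9] [516.4 369.  139.8]
infuser_grip 0.64 [327.1 153.4] [654.  213.8 103.4]
infuser_grip 0.54 [269.9 203.6] [512.  367.  138.4]
infuser_foot 0.64 [265.7 199.4] [515.6 368.3 219.8]
infuser_foot 0.46 [328.5 239.3] [417.6 213.3 160.1]
infuser_foot 0.37 [272.6 193.6] [552.5 373.5   8.9]
hook_tip 0.76 [277.3 190.2] [563.2 360.1   3.7]
mug 0.8 [382.6 153.5] [673.5  42.8  10.1]
mug 0.69 [272.8 269.2] [329.6 372.    5.4]
mug_mouth 0.89 [379.1 153.5] [674.3  52.8   6.3]
mug_mouth 0.89 [271.1 267.2] [335.7 376.7   8.2]
glass 0.78 [386.9 231.6] [437.2  50.7  99.2]
oil_jar 0.56 [328.2 242.5] [409.3 214.  157.3]
sugar_tin 0.84 [327.6 154.5] [650.4 212.5 106. ]
honey_jar 0.79 [327.7 196.3] [535.6 212.5  92.9]
stand 0.94 [273.4 193. ] [554.6 371.4   6.3]
```

Run:
```python
import cv2,numpy as np
a=cv2.imread("pics/scene.png");b=cv2.imread("pics/top.png")
cv2.imwrite("pics/top_crop.png",cv2.resize(b[110:310,200:460],None,fx=3,fy=3,interpolation=cv2.INTER_CUBIC))
from h import *
np.set_printoptions(precision=1,suppress=True)
pts={}
P=np.concatenate([cloud(dict(np.load(n+".npz"))).reshape(-1,3) for n in ["scene","top"]])
P=P[~np.isnan(P).any(1)]
def circ(Q):
    (x,y),r=cv2.minEnclosingCircle(Q[:,:2].astype(np.float32));return x,y,r
for nm,(x,y),z0,z1 in [("mugW",(670,50),90,112),("mugG",(335,377),90,112),("glass",(437,40),97,108),("oil",(412,212),152,165),("tin",(650,212),90,113),("honey",(535,212),84,99),("hookarm",(540,368),235,262)]:
    m=(np.hypot(P[:,0]-x,P[:,1]-y)<90)&(P[:,2]>z0)&(P[:,2]<z1);Q=P[m]
    print(nm,len(Q),Q.min(0),Q.max(0),np.median(Q,0)) if len(Q) else print(nm,0)
    if nm=="hookarm": print(Q[np.argsort(Q[:,0])][::max(1,len(Q)//25)])
    elif len(Q): print(circ(Q))
m=(np.hypot(P[:,0]-515,P[:,1]-367)<45)&(P[:,2]>20)&(P[:,2]<235)
Q=P[m]
for z in range(20,240,15):
    q=Q[(Q[:,2]>=z)&(Q[:,2]<z+15)]
    if len(q):print(z,len(q),np.median(q,0),np.ptp(q,axis=0))
```

```text
mugW 820 [608.1  14.6  90. ] [694.  118.5 110.3] [663.6  64.1 101.3]
(658.0859985351562, 68.32392120361328, 56.116024017333984)
mugG 710 [298.2 323.4  90. ] [382.8 434.6 111.2] [342.5 386.2 101.4]
(342.1204833984375, 379.1080322265625, 55.84954071044922)
glass 1023 [416.5  11.2  97. ] [474.9  68.6 107.9] [444.4  39.5 103.1]
(445.6226501464844, 40.3571891784668, 29.407615661621094)
oil 834 [389.9 192.5 152. ] [443.3 245.9 163.3] [415.7 217.3 159.1]
(415.9660949707031, 220.0458984375, 27.944612503051758)
tin 1445 [560.2 169.2  90. ] [700.6 255.7 112.6] [654.9 211.2  93.1]
(630.4456176757812, 213.18875122070312, 70.36121368408203)
honey 1084 [504.9 186.4  84.1] [625.  249.2  98.9] [536.7 215.6  93.9]
(564.7543334960938, 212.14793395996094, 61.174137115478516)
hookarm 337 [493.1 354.8 235.2] [603.2 386.7 261. ] [545.5 374.5 251.8]
[[493.1 367.1 258.3]
 [499.1 366.  254.1]
 [505.5 365.4 252.1]
 [511.  367.6 248.3]
 [514.7 379.9 254.1]
 [515.8 372.  256.7]
 [517.7 379.4 258.4]
 [518.7 358.7 254.6]
 [520.1 363.1 257.6]
 [523.  373.2 252.4]
 [528.5 370.3 247.7]
 [533.  369.7 249.1]
 [539.7 375.8 252.1]
 [545.5 371.1 251.5]
 [551.5 373.7 250.1]
 [556.1 373.  254.3]
 [562.9 372.5 252.2]
 [568.  380.5 254.9]
 [573.6 381.3 249.6]
 [579.9 377.6 247.7]
 [585.3 381.1 252. ]
 [590.1 378.3 254.4]
 [593.2 379.7 238.7]
 [594.8 378.1 236.5]
 [597.5 383.7 251.6]
 [599.7 383.6 252.7]]
80 1 [518.5 359.3  94. ] [0. 0. 0.]
95 49 [513.1 358.  104. ] [33.2 17.9 13.9]
110 78 [512.2 357.4 118.4] [30.  24.9 14.6]
125 187 [513.3 363.6 136.4] [32.6 32.4 14.5]
140 63 [516.3 368.5 141.3] [22.3 22.3 14.5]
155 9 [518.6 368.6 162.8] [ 3.1  2.3 14.2]
170 18 [516.2 367.6 180.2] [12.6 11.9 14.3]
185 44 [516.2 366.1 192.3] [14.  10.6 14.3]
200 37 [514.7 366.6 209.2] [10.6 13.9 14.4]
215 58 [516.9 368.6 223.1] [10.2 27.  14.8]
230 6 [518.8 370.5 232.8] [ 7.8 25.6  4. ]
```

View pics/scene.png

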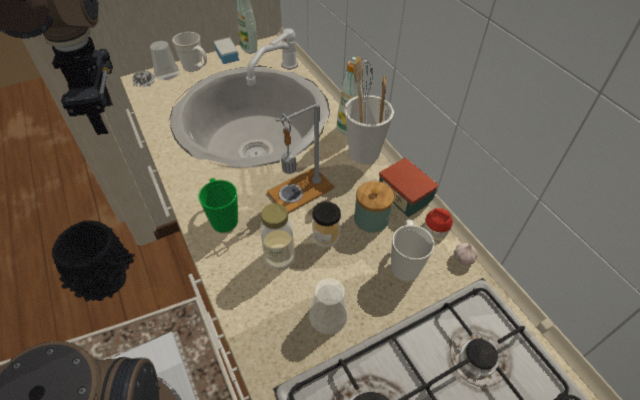

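View pics/top_crop.png

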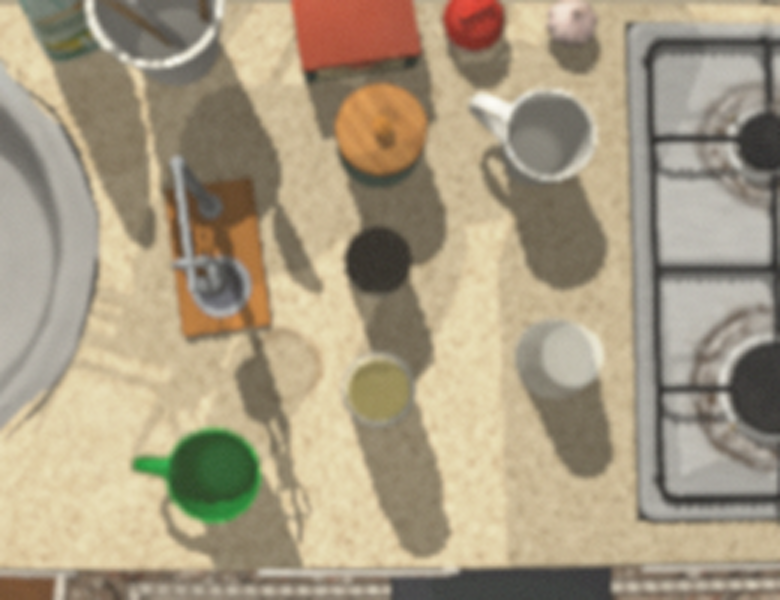

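The choices and their possible look-alikes:
- **Infuser:** it hangs on the hook, at scene (288,160) and top (270,204). The utensils in the pot at scene (365,80) and the tap at (275,55) are not it.
- **Mug:** the white one by the hob, at scene (410,250) and top (382,155). The green mug at scene (220,205) and the far white mug by the sink at (188,50) are not meant.
- **Glass:** scene (328,305).

Next I'll refine the poses and check a close crop.

Run:
```python
from h import *
from scipy.optimize import least_squares
np.set_printoptions(precision=2,suppress=True)
C={n:dict(np.load(n+".npz")) for n in ["scene","top"]}
def plane(c,u,v,z):
    o=np.linalg.inv(c["world_to_cam"])[:3,3];p=px2w(c,u,v,1000.);return o+(p-o)*(z-o[2])/(p-o)[2]
print("basket top",plane(C["top"],200+219/3,110+287/3,141),"mug",plane(C["top"],200+551/3,110+136/3,107))
for n in C:
    P=cloud(C[n]).reshape(-1,3);P=P[~np.isnan(P).any(1)]
    m=(P[:,2]>244)&(P[:,2]<260)&(P[:,0]>528)&(P[:,0]<590)&(abs(P[:,1]-374)<15);Q=P[m]
    f=np.polyfit(Q[:,0],Q[:,1],1);print(n,"arm yaw deg",np.degrees(np.arctan(f[0])),"y at 515",np.polyval(f,515),"top z",np.percentile(Q[:,2],80))
    m=(P[:,2]>98)&(P[:,2]<112)&(np.hypot(P[:,0]-658,P[:,1]-62)<56);Q=P[m]
    a=Q[Q[:,1]<95]
    r=least_squares(lambda x:np.hypot(a[:,0]-x[0],a[:,1]-x[1])-40.5,[655,60],loss="soft_l1");print(n,"mug fit",r.x,len(a),np.std(r.fun))
    m=(P[:,2]>215)&(P[:,2]<260)&(P[:,0]>505)&(P[:,0]<528)&(abs(P[:,1]-368)<22);Q=P[m]
    print(n,"loop",Q.mean(0),Q.min(0),Q.max(0))
s=env.state();print(s["t"],s["eef_pos"],s["tcp_rot"])
c=C["scene"];a=c["color"][95:195,255:355,::-1];b=c["color"][205:305,360:460,::-1]
cv2.imwrite("pics/crop1.png",cv2.resize(np.hstack([a,b]),None,fx=4,fy=4,interpolation=cv2.INTER_CUBIC))
```

```text
basket top [506.27 358.47 141.  ] mug [648.04  56.81 107.  ]
scene arm yaw deg 8.393754008179245 y at 515 367.839280959299 top z 253.3471137546843
scene mug fit [650.51  57.23] 305 1.1694893758826406
scene loop [517.09 368.67 239.13] [505.48 354.84 215.12] [527.48 384.21 257.95]
top arm yaw deg 8.286364816558264 y at 515 370.8120345654498 top z 254.0252889730176
top mug fit [650.31  58.16] 127 1.1170019418963935
top loop [516.98 370.3  245.37] [506.17 357.17 217.17] [527.94 384.75 259.19]
1.2 [175.6  599.83 292.27] [3.14 0.   2.86]
```

View pics/crop1.png

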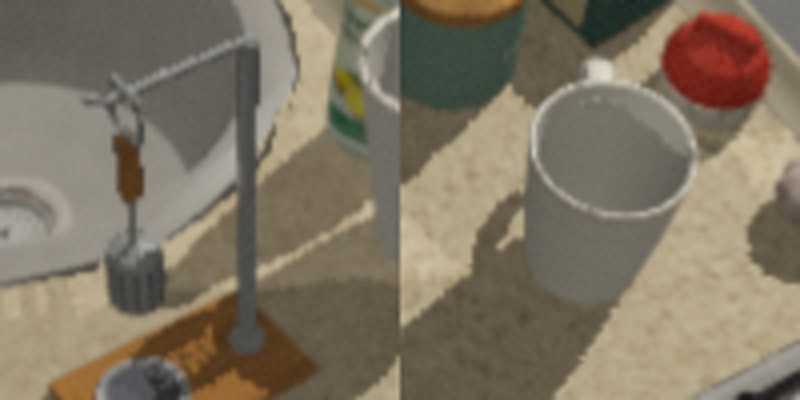

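The crop confirms both targets: the infuser hangs upright with its loop around scene (285,121), and a loose dish lies on the stand's foot below it. The mug is white with an open mouth and its handle points away. I'm moving above the infuser.

jog_arm:
  motion:
    - [0,0,-8.1,0,0,-25,95]
    - [0,0,-8.1,0,0,-25,95]
    - [0,0,-8.2,0,0,-25,95]
    - [0,0,0,-42,-38,0,95]
    - [0,0,0,-42,-38,0,95]
    - [0,0,0,-42,-38,0,95]
    - [0,0,0,-42,-38,0,95]
    - [0,0,0,-42,-38,0,95]
    - [0,0,0,-42,-38,0,95]
    - [0,0,0,0,0,0,95]

```text
t: 2.45
eef_pos: [459.8, 407.3, 366.9]
tcp_rot: [-3.141, 0.0, -3.005]
ft_force: [-1.1, 0.3, -0.0]
opening: 1.001
grip_force: 0.0
```

```bash
cat >> h.py <<'E'
from scipy.spatial.transform import Rotation as Ro
def rel(target):
    s=env.state();R=Ro.from_euler("xyz",s["tcp_rot"]).as_matrix()
    print("t",s["t"],"pos",s["eef_pos"],"rot",s["tcp_rot"],"tool shift to target",np.round(R.T@(np.array(target)-s["eef_pos"]),1))
E
python3 - <<'E'
from h import *
np.set_printoptions(precision=3,suppress=True)
rel([517,369.3,268])
c=env.read_camera("wrist");save(c,"w1.png")
P=cloud(c).reshape(-1,3);P=P[~np.isnan(P).any(1)]
for z0,z1 in [(100,145),(165,220),(222,240),(240,262)]:
    Q=P[(P[:,2]>z0)&(P[:,2]<z1)&(np.hypot(P[:,0]-517,P[:,1]-369)<30)]
    if len(Q):print(z0,len(Q),Q.mean(0),Q.min(0),Q.max(0))
for z in (250,221):print(w2px(c,[517,369.3,z]))
E
```

```text
t 2.45 pos [459.836 407.347 366.864] rot [-3.141  0.    -3.005] tool shift to target [-51.4 -45.5  98.9]
100 792 [511.921 372.805 131.312] [500.558 354.239 100.191] [533.569 389.004 144.948]
165 296 [513.467 372.635 199.482] [511.54  365.418 165.184] [521.338 378.201 219.845]
222 135 [517.232 373.596 226.379] [514.251 358.173 222.026] [521.259 386.513 234.746]
240 216 [520.584 373.251 254.871] [493.591 367.17  249.404] [546.425 378.764 261.416]
(np.float64(261.4260573146341), np.float64(283.2225316860748))
(np.float64(267.34886416003474), np.float64(265.7783624147252))
```

View pics/w1.png

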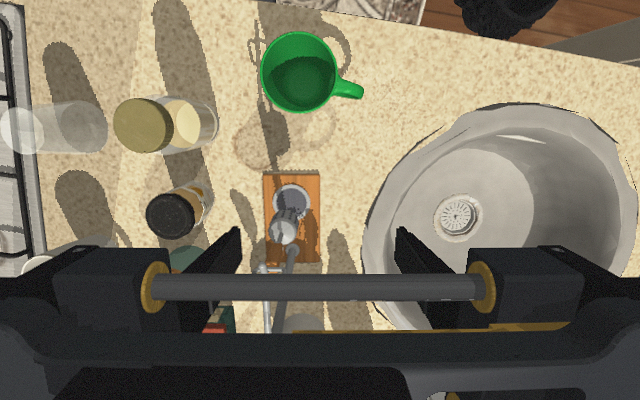

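The wrist view shows the infuser at about (285,230), between the fingers' lines, with the hook arm at (265,270). The cloud puts the infuser's axis near (517.3, 371.8). I'll centre over it, then descend.

jog_arm:
  motion:
    - [0,0,-0.5,-26,-21.5,0,95]
    - [0,0,0,-26,-21.5,0,95]
    - [0,0,0,0,0,0,95]
    - [0,0,0,0,0,25,95]
    - [0,0,0,0,0,30,95]
    - [0,0,0,0,0,26,95]
    - [0,0,0,0,0,16,95]
    - [0,0,0,0,0,0,95]

```text
t: 3.5
eef_pos: [514.0, 375.1, 269.7]
tcp_rot: [-3.141, -0.001, -2.991]
ft_force: [0.1, 0.6, 0.6]
opening: 0.994
grip_force: 0.0
```

Run:
```python
from h import *
np.set_printoptions(precision=3,suppress=True)
rel([517.5,371.5,269.5])
c=env.read_camera("wrist");save(c,"w2.png")
P=cloud(c).reshape(-1,3);P=P[~np.isnan(P).any(1)]
for z0,z1 in [(100,145),(165,220),(222,240)]:
    Q=P[(P[:,2]>z0)&(P[:,2]<z1)&(np.hypot(P[:,0]-517,P[:,1]-371)<25)]
    if len(Q):print(z0,len(Q),Q.mean(0),Q.min(0),Q.max(0))
c=env.read_camera("scene");save(c,"s2.png",(230,60,380,210),4)
```

```text
t 3.5 pos [514.001 375.109 269.668] rot [-3.141 -0.001 -2.991] tool shift to target [-2.9 -4.1  0.2]
100 1468 [512.459 371.18  133.113] [500.713 354.559 100.012] [532.791 389.09  144.918]
165 626 [512.839 371.208 201.535] [511.377 365.416 165.152] [518.852 377.76  219.997]
222 73 [516.8   370.965 223.599] [514.356 359.07  222.095] [518.723 384.384 225.296]
```

View pics/s2.png

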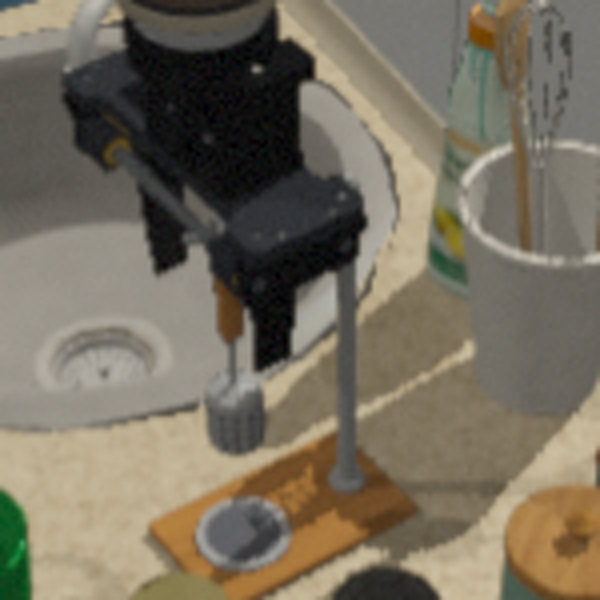

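The crop shows the fingers straddling the wooden grip at about (230,310), clear of the arm and post. The remaining error is about 3 and 4 mm. I'll correct that and close.

jog_arm:
  motion:
    - [0,0,0,-3,-4,0,95]
    - [0,0,0,0,0,0,95]
    - [0,0,0,0,0,0,40]
    - [0,0,0,0,0,0,5]
    - [0,0,0,0,0,0,5]
    - [0,0,0,0,0,0,5]
    - [0,0,0,0,0,0,5]
    - [0,0,0,0,0,0,5]

```text
t: 4.6
eef_pos: [518.4, 371.0, 270.2]
tcp_rot: [3.142, 0.0, -2.992]
ft_force: [0.1, -0.4, -0.4]
opening: 0.426
grip_force: 0.0
```

jog_arm:
  motion:
    - [0,0,0,0,0,0,5]
    - [0,0,0,0,0,0,5]
    - [0,0,0,0,0,0,5]
    - [0,0,0,0,0,0,5]
    - [0,0,0,0,0,0,5]
    - [0,0,0,0,0,0,5]

```text
t: 5.35
eef_pos: [518.4, 371.0, 270.3]
tcp_rot: [3.141, 0.0, -2.992]
ft_force: [-0.5, -0.1, -0.7]
opening: 0.305
grip_force: 30.0
```

Run:
```python
from h import *
w=env.read_camera("wrist");s=env.read_camera("scene")
a=cv2.resize(w["color"][150:350,180:460,::-1],(560,400),interpolation=cv2.INTER_CUBIC)
u,v=[int(t) for t in w2px(s,[518,371,220])]
print(u,v)
b=cv2.resize(s["color"][v-40:v+40,u-24:u+24,::-1],(240,400),interpolation=cv2.INTER_CUBIC)
cv2.imwrite("pics/g.png",np.hstack([a,b]));print(env.state()["opening"])
```

```text
286 129
0.3030557387711185
```

View pics/g.png

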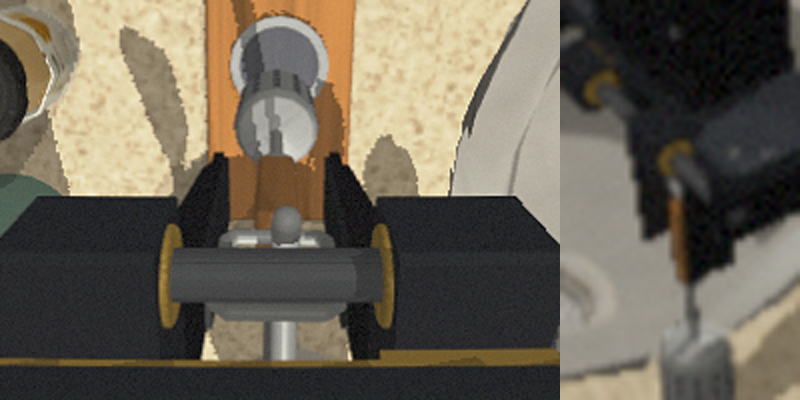

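The crop shows the fingers closed on the outside of the steel loop, which is 30 mm wide and sits between the two fingers. They are not on the wood. The hold is symmetric at 30 N against a 60 g load, so it will do, and the infuser still hangs upright. I'll lift 14 mm and check.

jog_arm:
  motion:
    - [0,0,0,0,0,-5,5]
    - [0,0,0,0,0,-5,5]
    - [0,0,0,0,0,-4,5]
    - [0,0,0,0,0,0,5]

```text
t: 5.95
eef_pos: [518.4, 371.1, 284.7]
tcp_rot: [3.141, 0.001, -2.992]
ft_force: [0.1, 0.1, -0.4]
opening: 0.307
grip_force: 30.0
```

```bash
cat > inf.py <<'E'
from h import *
np.set_printoptions(precision=3,suppress=True)
def inf():
    s=env.state();print(s["t"],s["eef_pos"],s["tcp_rot"],s["ft_force"],s["opening"],s["grip_force"])
    c=env.read_camera("wrist");P=cloud(c).reshape(-1,3);col=c["color"].reshape(-1,3).astype(int)
    k=~np.isnan(P).any(1);P=P[k];col=col[k]
    x,y,z=s["eef_pos"];base=np.array([x,y,z-61.5])
    D=P-base
    for a,b in [(-120,-68),(-45,8)]:
        m=(D[:,2]>a)&(D[:,2]<b)&(abs(D[:,0])<27)&(abs(D[:,1])<(22 if a<-60 else 9));Q=P[m]
        if len(Q):print(a,b,len(Q),"mid",(Q.min(0)+Q.max(0))/2,Q.min(0),Q.max(0))
    return c
E
python3 - <<'E'
from inf import *
inf()
E
```

```text
5.95 [518.443 371.053 284.729] [ 3.141  0.001 -2.992] [ 0.106  0.148 -0.377] 0.30733472558005565 30.000844281166792
-120 -68 1364 mid [517.642 369.904 134.299] [501.316 352.686 113.379] [533.969 387.122 155.219]
-45 8 343 mid [515.062 370.104 204.828] [511.771 363.76  178.44 ] [518.353 376.448 231.216]
```

The infuser rose with the gripper (basket top at 155). Now I'll draw it off along the tool's +x.

jog_arm:
  motion:
    - [0,0,0,3,0,0,5]
    - [0,0,0,5,0,0,5]
    - [0,0,0,7,0,0,5]
    - [0,0,0,7,0,0,5]
    - [0,0,0,7,0,0,5]
    - [0,0,0,7,0,0,5]
    - [0,0,0,7,0,0,5]
    - [0,0,0,5,0,0,5]
    - [0,0,0,2,0,0,5]
    - [0,0,0,0,0,0,5]

```text
t: 7.25
eef_pos: [468.9, 363.6, 284.3]
tcp_rot: [3.141, 0.0, -2.992]
ft_force: [-0.6, -0.6, -0.9]
opening: 0.307
grip_force: 30.0
```

Run:
```python
from inf import *
c=inf()
```

```text
7.25 [468.927 363.599 284.294] [ 3.141  0.    -2.992] [-0.58  -0.587 -0.885] 0.30675853998536445 30.00100940465927
-120 -68 1363 mid [468.294 362.359 133.64 ] [451.65  345.153 112.492] [484.937 379.565 154.789]
-45 8 521 mid [465.553 362.601 204.276] [462.289 356.268 177.839] [468.818 368.933 230.714]
```

It is off the hook. Now lift.

jog_arm:
  motion:
    - [0,0,0,3,0,-6,5]
    - [0,0,0,3,0,-14,5]
    - [0,0,0,2,0,-18,5]
    - [0,0,0,0,0,-18,5]
    - [0,0,0,0,0,-16,5]
    - [0,0,0,0,0,-12,5]
    - [0,0,0,0,0,-6,5]
    - [0,0,0,0,0,0,5]

```text
t: 8.3
eef_pos: [461.0, 362.3, 374.4]
tcp_rot: [3.141, 0.0, -2.992]
ft_force: [0.1, -0.2, -0.4]
opening: 0.307
grip_force: 30.0
```

jog_arm:
  motion:
    - [0,0,0,-3,-6,0,5]
    - [0,0,0,-6,-12,0,5]
    - [0,0,0,-8,-20,0,5]
    - [0,0,0,-8,-20,0,5]
    - [0,0,0,-8,-20,0,5]
    - [0,0,0,-8,-20,0,5]
    - [0,0,0,-8,-20,0,5]
    - [0,0,0,-8,-20,0,5]
    - [0,0,0,-6,-14,0,5]
    - [0,0,0,-3,-7,0,5]

```text
t: 9.55
eef_pos: [550.5, 214.1, 374.2]
tcp_rot: [3.141, -0.0, -2.992]
ft_force: [-0.6, -0.1, -0.4]
opening: 0.303
grip_force: 30.0
```

jog_arm:
  motion:
    - [0,0,0,-8,-18,0,5]
    - [0,0,0,-8,-20,0,5]
    - [0,0,0,-8,-20,0,5]
    - [0,0,0,-8,-20,0,5]
    - [0,0,0,-8,-20,0,5]
    - [0,0,0,-8,-20,0,5]
    - [0,0,0,-6,-15,0,5]
    - [0,0,0,-4,-9,0,5]
    - [0,0,0,0,0,0,5]
    - [0,0,0,0,0,0,5]

```text
t: 10.8
eef_pos: [628.4, 83.7, 374.3]
tcp_rot: [3.141, -0.0, -2.991]
ft_force: [-0.1, 0.1, -0.3]
opening: 0.309
grip_force: 30.0
```

Run:
```python
from inf import *
inf();rel([650.5,58.5,374])
from scipy.optimize import least_squares
for n in ["scene","top","wrist"]:
    c=env.read_camera(n);save(c,"m_"+n+".png")
    P=cloud(c).reshape(-1,3);P=P[~np.isnan(P).any(1)]
    a=P[(P[:,2]>98)&(P[:,2]<112)&(np.hypot(P[:,0]-650,P[:,1]-57)<47)]
    r=least_squares(lambda x:np.hypot(a[:,0]-x[0],a[:,1]-x[1])-40.5,[650,57],loss="soft_l1");print(n,"mug",r.x,len(a),np.std(r.fun),a.min(0),a.max(0))
```

```text
10.8 [628.354  83.665 374.269] [ 3.141 -0.    -2.991] [-0.097  0.144 -0.335] 0.30872462433299264 30.00039853155613
-120 -68 1361 mid [627.645  82.505 223.668] [611.074  65.281 202.569] [644.216  99.73  244.767]
-45 8 521 mid [625.059  82.615 294.344] [621.661  76.375 268.001] [628.458  88.856 320.688]
t 10.85 pos [628.304  83.773 374.32 ] rot [ 3.141  0.    -2.991] tool shift to target [-18.2 -28.3   0.3]
scene mug [650.561  57.873] 354 1.1010893726802333 [607.966  14.489  98.134] [695.145 100.715 110.525]
top mug [650.32   60.448] 35 1.0446449945133789 [609.638  67.826  99.394] [686.388 100.711 110.364]
wrist mug [650.018  58.61 ] 536 1.0382158227151004 [607.805  15.642  98.022] [693.573  98.236 109.687]
```

View pics/m_wrist.png

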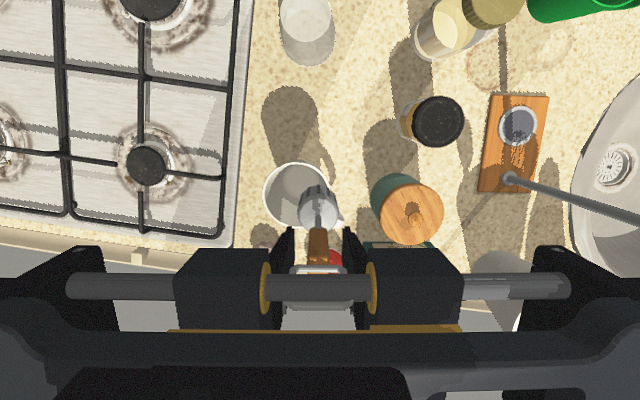

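The wrist view shows the basket at about (318,210), right of the mug mouth at (297,195), with the row untouched. The mug is at (650.5, 58). I'll centre and lower by about 75 mm.

jog_arm:
  motion:
    - [0,0,0,-5,-7,0,5]
    - [0,0,0,-9,-13,0,5]
    - [0,0,0,-5,-7.6,0,5]
    - [0,0,0,0,0,0,5]
    - [0,0,0,0,0,8,5]
    - [0,0,0,0,0,14,5]
    - [0,0,0,0,0,16,5]
    - [0,0,0,0,0,14,5]
    - [0,0,0,0,0,6,5]
    - [0,0,0,0,0,0,5]

```text
t: 12.25
eef_pos: [651.5, 58.8, 315.8]
tcp_rot: [3.141, -0.001, -2.992]
ft_force: [0.4, -0.6, -0.4]
opening: 0.304
grip_force: 30.0
```

jog_arm:
  motion:
    - [0,0,0,0,0,6,5]
    - [0,0,0,0,0,7,5]
    - [0,0,0,0,0,3,5]
    - [0,0,0,0,0,0,5]
    - [0,0,0,0,0,0,5]

```text
t: 12.88
eef_pos: [651.5, 58.8, 300.4]
tcp_rot: [3.142, 0.0, -2.992]
ft_force: [-0.2, -0.4, -0.2]
opening: 0.304
grip_force: 30.0
```

Run:
```python
from inf import *
inf()
s=env.read_camera("scene");w=env.read_camera("wrist")
u,v=[int(t) for t in w2px(s,[650,58,130])]
P=cloud(s).reshape(-1,3);P=P[~np.isnan(P).any(1)]
Q=P[(np.hypot(P[:,0]-650,P[:,1]-57)<24)&(P[:,2]>112)&(P[:,2]<172)];print("scene basket",Q.min(0),Q.max(0))
a=cv2.resize(s["color"][v-50:v+50,u-50:u+50,::-1],(400,400));b=cv2.resize(w["color"][130:270,230:370,::-1],(400,400))
cv2.imwrite("pics/end.png",np.hstack([a,b]))
```

```text
12.875 [651.521  58.797 300.429] [ 3.142  0.    -2.992] [-0.182 -0.403 -0.189] 0.3040213660606411 30.000326670706272
-120 -68 1372 mid [650.804  57.575 148.765] [634.27   40.362 126.611] [667.338  74.789 170.919]
-45 8 518 mid [648.155  57.755 220.38 ] [644.814  51.446 194.03 ] [651.497  64.064 246.729]
scene basket [633.308  38.609 127.358] [667.481  71.96  171.98 ]
```

View pics/end.png

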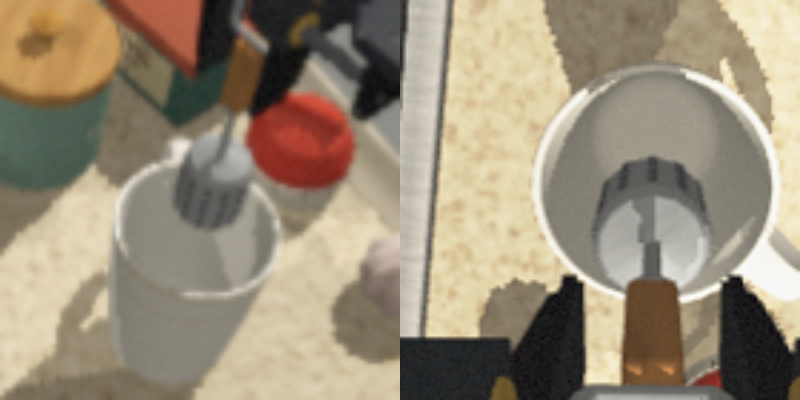

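The basket is centred over the mouth, upright, with its underside at about z 123, so about 16 mm above the rim. Both crops show the mug untouched and standing. Handing in.

```bash
python3 -c "
from cell import env
print(env.job_done())"
```

```text
the job is handed in; nothing more can be done
None
```

I handed the job in with the infuser held still and upright over the white mug, by my measurement centred within about 1 mm and about 16 mm above the rim. It went over the row, and the gripper holds it by the steel loop, not the wooden grip. No verdict came back.

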